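Rub down a freshly glued moulding

TASK

The wooden moulding on the panel has just been glued: rub it down with the fingertips, going lightly along its top from beside the square block, round both corners, to the free end, and finish there with the fingertips still pressing the free end down a little so that the foam under the panel visibly gives; the program ends while holding it so. Press gently throughout, never so hard that the foam bottoms out, keep the fingers off the bare panel, and leave everything else where it is: nothing is picked up.

Things in the scene. Friction and masses are not known exactly. Their poses are not given: they have to be found in the camera images.
- panel (a joint): how far the panel has sunk into its foam pad, m: 0 untouched, grows downward, stop at 0.014. The panel (230 x 190 x 18 mm plywood) stays level and only moves straight down: it starts to give at about 2.5 N and then takes 0.5 N more per mm; it springs back when let go.
- pad: grey foam pad 200 x 160 x 24 mm, fixed to the bench, that carries the panel and moulding; origin on the bench under the centre of pad and panel, z up. It does not slide. Untouched, the panel's upper face is 42 mm above the bench and the top of the moulding 56 mm.
- face: the plywood panel itself, without its moulding; origin at the centre of its underside, 18 mm below its upper face. It shows bare on both sides of the moulding, 14 mm lower than the moulding's top.
- block (a point): top centre of the square wooden block (30 x 30 mm, 12 mm taller than the moulding) at which the moulding begins. The moulding is a brown wooden strip 16 mm wide and 14 mm high with a flat top, glued on the panel in three straight runs (100, 64, 75 mm), each turning 45 degrees to the left seen from above, going from this block to the free end.
- bead_1: 16 mm long piece of the moulding, first run; its middle is 26 mm from the face of the block. Origin in the middle of its flat top; its x axis runs along the moulding towards the free end, y across it, z up.
- bead_2: 16 mm long piece of the moulding, first run, 50 mm on from bead_1. Origin in the middle of its flat top; its x axis runs along the moulding towards the free end, y across it, z up.
- mitre_1 (a point): first corner of the moulding, on its centre line at its top, 24 mm on from bead_2.
- bead_3: 16 mm long piece of the moulding, middle of the slanting second run. Origin in the middle of its flat top; its x axis runs along the moulding towards the free end, y across it, z up.
- mitre_2 (a point): second corner of the moulding, on its centre line at its top.
- bead_4: 16 mm long piece of the moulding, third run, 18 mm on from the second corner. Origin in the middle of its flat top; its x axis runs along the moulding towards the free end, y across it, z up.
- bead_5: the last 16 mm of the moulding, its free end, cut off square with no block; the plain end face is 8 mm beyond this origin. Origin in the middle of its flat top; its x axis runs along the moulding towards the free end, y across it, z up.
- knob: turned wooden drawer knob, 32 mm across, 30 mm tall, standing loose on the panel; origin at the centre of its underside; a bystander
- offcut: loose wooden offcut 45 x 25 x 20 mm lying on the panel; origin at the centre of its underside; a bystander
- hammer: claw hammer lying on the bench; origin at the centre of its underside; a bystander
- cup: paper cup, 85 mm tall, on the bench; origin at the centre of its underside; a bystander
- glue: glue bottle, 150 mm tall, on the bench; origin at the centre of its underside; a bystander
- handle: slotted wooden carrying handle, 200 x 30 x 75 mm, standing on edge on the bench; origin at the centre of its underside; a bystander
- tape: roll of tape, 90 mm across, 25 mm tall, on the bench; origin at the centre of its underside; a bystander
- pencil: short flat carpenter's pencil, 90 x 12 x 7 mm, lying loose near the panel edge; origin at the centre of its underside; a bystander

How it is judged:
By the outcome, as a careful person would: the job done as asked, in the order asked, and still so for the second after the job is handed in, while the arm keeps its last pose, push and grip.
It also fails if it takes over 43 s, if anything falls off the work surface, if the arm or the gripper's body presses on something with over 40 N, if the wrist force passes 120 N, or if a joint passes its speed limit or range.

ROBOT

A 6-joint arm with a two-finger parallel gripper is mounted at the origin on the work surface. World frame = base frame: x ahead of the robot, y to its left, z up, the work surface at z = 0. Lengths are in m, angles in rad, forces in N, time in s.
With the tool pointing down it reaches from about 0.3 to 0.875 m from the base axis. Payload 6.4 kg.
Tool frame: the origin (TCP) lies between the finger pads; the fingertips stand 19 mm ahead of it and the grasp point (between the pads) is the TCP (ctrl.tips_ahead is the z of the fingertips in the tool frame, in m); z points along the fingers, y is the line along which they close (so a half turn about z gives the same grasp; the last joint's range is limited). The gripper opens to 85 mm and grips with 20 to 120 N. Pads are 22 mm wide; open, the fingers measure 114 mm over their backs; the gripper's body (76 mm by 85 mm) begins 54 mm behind the grasp point. The pads swing forward as they close: fully open they stand 13 mm farther back than shut.
Start: joints at [1.122, 0.181, 1.607, -0, 1.354, -0.206], TCP at [0.138, 0.558, 0.25] pointing down, gripper open.
Joint ranges: [-2.99, 2.99], [-0.89, 2.07], [0.3, 2.58], [-1.14, 4.28], [0, 2.63], [-3.12, 3.12]. Speed limits (rad/s): [2.57, 2.57, 3.01, 3.14, 3.14, 3.14].

INTERFACE

Orientations are given as a unit quaternion [w, x, y, z].
In Python, from bench import readout, vision, ctrl gives the robot as it stands.
- The arm moves only by the tool play_rows, never from a script. Its arguments are lists of equal length, an entry for each row: "xyz": the shift along the tool's x, y, z in mm, a list of three; "rot": the turn, a rotation vector about the tool's x, y, z in rad, a list of three; "grip": the opening, from 0 (shut) to 1 (fully open). In form: {"xyz": [[x, y, z], ...], "rot": [[rx, ry, rz], ...], "grip": [grip, ...]}. A call has exactly 10 rows; each row is the pose to reach, as a shift and turn from the pose commanded when the call began, along the tool's axes at that moment; what a row does not reach only later rows make up. A row lasts 1/8 s, in which the tool goes at most 62.5 mm and 10.7 degrees, less where a joint would pass 70% of its speed; a pose out of reach is approached as far as the arm can. A call with a gripper value outside its range is refused whole. The fingers move at their own pace and stop on an object; the grip force is fixed at half the most. Time passes only in rows, so rows that repeat a pose let the fingers close, or fill a call up. It gives the time, the measured TCP pose, the force, the opening and the grip force at its end, in the units of the state.
- readout.get_obs(): the state, without advancing time (a new reading comes with each control period).
- vision.camera(name): name is "side" or "top"; returns a dict with "color" (420x560x3 uint8, red, green, blue), "depth" (420x560 float32, m along the optical axis (not along the pixel's ray), 0 where there is no reading), "camera_matrix" (3x3 intrinsics, pixels), "k1" (the pictures are not rectified: a ray, as slopes to the right and down, at radius r is drawn at 1 + k1 r^2 times it, then the intrinsics apply), "extrinsics" (4x4, takes a point from camera to world coordinates). Camera axes: x right, y down, z forward; pixel columns grow to the right and rows downward; lengths in m; the calibration is good to about 2 mm. A picture is of the moment at which its call begins.
- ctrl.hand_in(): hands the job in; it is judged then, once.
The state is a dict: "time_s": time; "q": joint angles; "dq": joint speeds; "joint_efforts": joint torques, N m; "eef_pos": TCP position; "eef_rot": TCP orientation; "wrist_force": force on the tool from outside, world axes, zero at the start; "torque": the same for the moment, N m; "opening": opening from 0.0 (shut) to 1.0 (fully open); "grasp_force": force on a finger pad.
Only numpy, scipy, OpenCV 4.12 (cv2) and the standard library are available. Lean on these libraries where they do the work, as an engineer would, in place of code of your own. Each camera call takes 0.05 s, during which the arm holds its last target. There are 200 camera calls.

## Working session

There is one attempt and no reset: what is moved stays moved. The work goes in short steps, Python scripts to look and compute and a tool call to move; the robot and the scene stay as the last step left them, time stands still between calls to the robot, and variables do not carry over. Pictures are saved under pics/ and viewed, at most 10 in all, crops included, and the job is handed in when it is done.

Besides the shell and the picture viewer there is one more tool, called as name(argument=value, ...) on one line, values as JSON. play_rows: Moves the arm, as the interface text tells. Its arguments: {"type":"object","properties":{"xyz":{"type":"array","items":{"type":"array","items":{"type":"number"}}},"rot":{"type":"array","items":{"type":"array","items":{"type":"number"}}},"grip":{"type":"array","items":{"type":"number"}}},"required":["xyz","rot","grip"]}

```bash
mkdir -p pics; ls; cat > h.py <<'E'
import numpy as np, cv2, pickle
from bench import readout, vision, ctrl
def grab(n):
    c=vision.camera(n); pickle.dump(c,open(f'{n}.pkl','wb')); return c
def load(n): return pickle.load(open(f'{n}.pkl','rb'))
def rays(c,uv):
    uv=np.asarray(uv,float).reshape(-1,1,2)
    p=cv2.undistortPoints(uv,c['camera_matrix'],np.array([c['k1'],0,0,0,0.])).reshape(-1,2)
    T=c['extrinsics']; d=np.c_[p,np.ones(len(p))]@T[:3,:3].T
    return T[:3,3],d
def onz(c,uv,z):
    o,d=rays(c,uv); return o+d*((z-o[2])/d[:,2])[:,None]
def depthpt(c,uv):
    o,d=rays(c,uv); u=np.round(np.asarray(uv)).astype(int).reshape(-1,2)
    return o+d*c['depth'][u[:,1],u[:,0]][:,None]
def proj(c,P):
    T=np.linalg.inv(c['extrinsics']); P=np.asarray(P).reshape(-1,3)
    r,_=cv2.Rodrigues(T[:3,:3]); return cv2.projectPoints(P,r,T[:3,3],c['camera_matrix'],np.array([c['k1'],0,0,0,0.]))[0].reshape(-1,2)
E
python3 - <<'E'
from h import *
for n in('top','side'):
    c=grab(n); cv2.imwrite(f'pics/{n}0.png',c['color'][...,::-1]); print(n,c['extrinsics'].round(3).tolist(),c['camera_matrix'].tolist(),c['k1'])
o=readout.get_obs(); print({k:np.round(v,3).tolist() for k,v in o.items()}, ctrl.tips_ahead)
E
```

```text
pics
top [[-0.091, -0.971, 0.222, 0.327], [-0.996, 0.088, -0.023, 0.016], [0.003, -0.223, -0.975, 1.06], [0.0, 0.0, 0.0, 1.0]] [[380.7407593364181, 0.0, 275.6249084885993], [0.0, 380.7407593364181, 216.18237558342432], [0.0, 0.0, 1.0]] 0.03502339093985189
side [[0.836, -0.275, 0.475, -0.064], [-0.549, -0.451, 0.704, -0.895], [0.021, -0.849, -0.528, 0.761], [0.0, 0.0, 0.0, 1.0]] [[469.01756713412567, 0.0, 286.32882820575696], [0.0, 469.01756713412567, 215.53493420321968], [0.0, 0.0, 1.0]] 0.040877161236354376
{'time_s': 0.1, 'q': [1.122, 0.181, 1.608, -0.0, 1.354, -0.206], 'dq': [0.001, -0.004, -0.002, -0.001, 0.001, -0.0], 'joint_efforts': [0.001, -44.588, -35.224, -0.0, 0.004, 0.0], 'eef_pos': [0.138, 0.558, 0.249], 'eef_rot': [-0.0, 0.121, 0.993, -0.001], 'wrist_force': [0.038, 0.016, 0.43], 'torque': [0.028, 0.002, 0.009], 'grasp_force': 0.0, 'opening': 1.003} 0.019
```

View pics/top0.png

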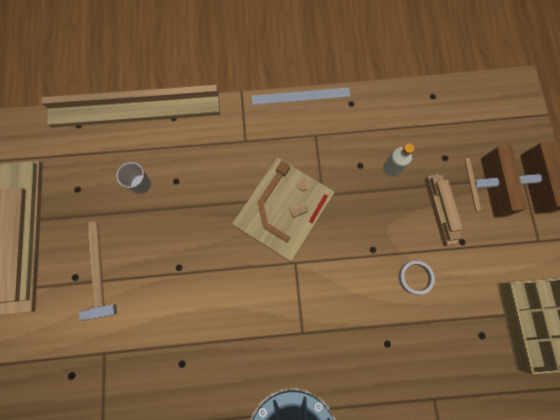

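View pics/side0.png

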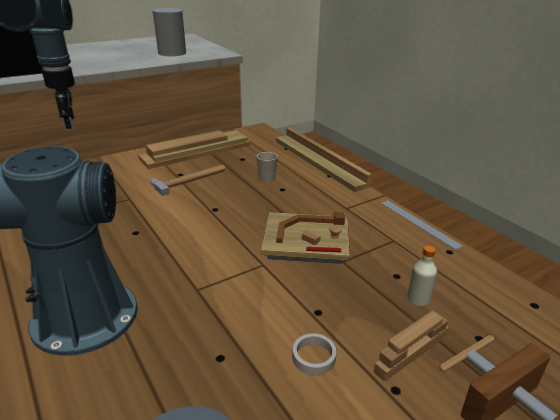

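The top view shows the panel at about (284,210). The moulding runs from the block at (283,168) through (262,203) and (265,226) to the free end near (288,240). The knob, offcut and red pencil lie to its right. The side view shows the same panel at about (305,235).

```bash
python3 - <<'E'
from h import *
t,s=load('top'),load('side')
a=cv2.resize(t['color'][150:265,225:340],(575,575),interpolation=cv2.INTER_CUBIC)
b=cv2.resize(s['color'][205:265,255:355],None,fx=8,fy=8,interpolation=cv2.INTER_CUBIC)
cv2.imwrite('pics/ta.png',a[...,::-1]); cv2.imwrite('pics/sb.png',b[...,::-1])
for p in [(283,168),(262,205),(266,225),(280,235),(300,240),(285,190),(304,185),(299,210)]:
    print(p,t['color'][p[1],p[0]],cv2.cvtColor(t['color'][p[1]:p[1]+1,p[0]:p[0]+1],cv2.COLOR_RGB2HSV).ravel(),depthpt(t,[p]).round(4))
E
```

```text
(283, 168) [121  85  53] [ 14 143 121] [[ 0.6854 -0.04    0.0717]]
(262, 205) [129  90  56] [ 14 144 129] [[0.59   0.0261 0.0575]]
(266, 225) [133  95  59] [ 15 142 133] [[0.5335 0.02   0.0588]]
(280, 235) [125  88  55] [ 14 143 125] [[ 0.5035 -0.0149  0.0558]]
(300, 240) [168 150 109] [ 21  90 168] [[ 0.4877 -0.0681  0.0396]]
(285, 190) [160 142 105] [ 20  88 160] [[ 0.6313 -0.0411  0.0419]]
(304, 185) [157 128  95] [ 16 101 157] [[ 0.6317 -0.0921  0.072 ]]
(299, 210) [148 121  89] [ 16 102 148] [[ 0.5657 -0.0721  0.0628]]
```

View pics/ta.png

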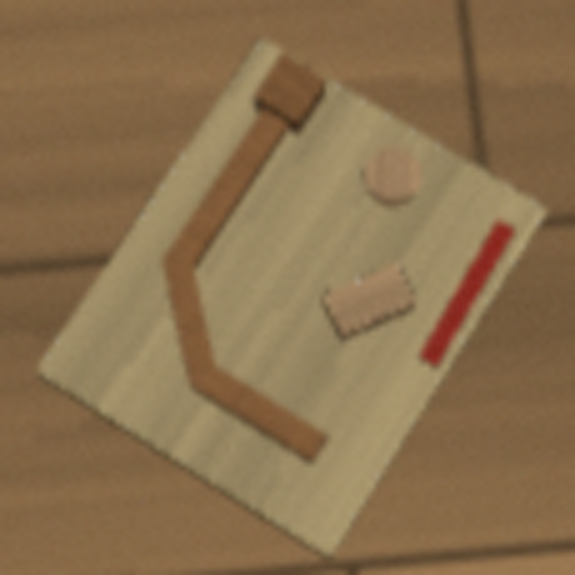

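View pics/sb.png

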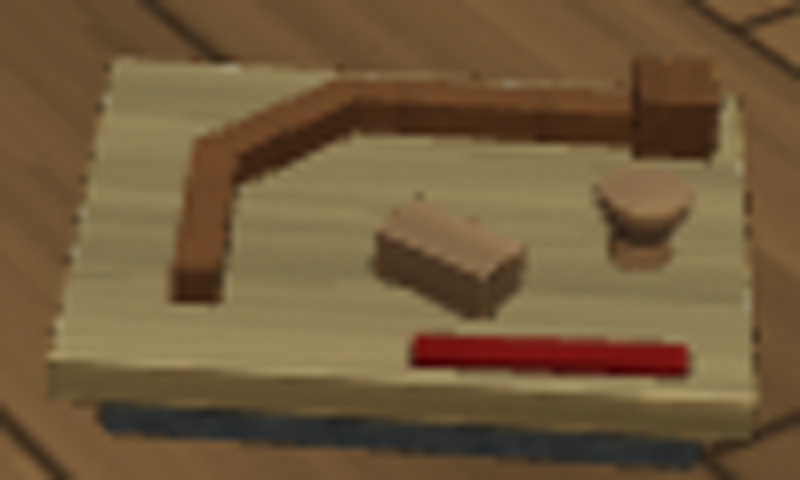

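```bash
cat > meas.py <<'E'
from h import *
def lines(c,seg,z,vmin,pad):
    # seg: rough pixel polyline; brown top-face pixels near each run -> fitLine on plane z
    sc=4; col=cv2.resize(c['color'],None,fx=sc,fy=sc,interpolation=cv2.INTER_CUBIC)
    hsv=cv2.cvtColor(col,cv2.COLOR_RGB2HSV); m=((hsv[...,1]>118)&(hsv[...,2]>vmin)&(hsv[...,0]>8)).astype(np.uint8)
    out=[]
    for (a,b) in zip(seg[:-1],seg[1:]):
        a,b=np.array(a,float),np.array(b,float); d=b-a; L=np.linalg.norm(d); d/=L
        k=np.zeros_like(m); cv2.line(k,*[tuple(int(v) for v in (p*sc)) for p in (a+d*6,b-d*6)],1,int(2*pad*sc))
        ys,xs=np.nonzero(m&k); uv=(np.c_[xs,ys]+.5)/sc-.5
        # keep within along-range
        t=(uv-a)@d; uv=uv[(t>5)&(t<L-5)]
        P=onz(c,uv,z)[:,:2].astype(np.float32)
        l=cv2.fitLine(P,cv2.DIST_HUBER,0,1e-6,1e-6).ravel()
        n=np.array([-l[1],l[0]]); w=(P-l[2:])@n
        out.append((l[2:],l[:2],np.degrees(np.arctan2(l[1],l[0])),np.ptp(np.percentile(w,[2,98]))*1000,len(P)))
    return out,m
def inter(A,B):
    t=np.linalg.solve(np.c_[A[1],-B[1]],B[0]-A[0]); return A[0]+t[0]*A[1]
E
python3 - <<'E'
from meas import *
segs={'top':[(225+272/5,150+112/5),(225+180/5,150+255/5),(225+200/5,150+375/5),(225+320/5,150+448/5)],
'side':[(255+632/8,205+97/8),(255+345/8,205+90/8),(255+213/8,205+145/8),(255+195/8,205+265/8)]}
for n,vm in(('top',112),('side',95)):
    c=load(n); out,m=lines(c,segs[n],.056,vm,5 if n=='top' else 4)
    for o in out: print(n,[np.round(x,4) for x in o])
    m1,m2=inter(out[0],out[1]),inter(out[1],out[2]); print(n,'mitres',m1.round(4),m2.round(4),'run2 len',np.linalg.norm(m1-m2))
    print('rough ends',onz(c,[segs[n][0],segs[n][-1]],.056).round(4).tolist())
    for p in segs[n]: 
        q=(int(p[0]),int(p[1])); print(c['color'][q[1],q[0]],depthpt(c,[q]).round(4))
E
```

```text
top [array([ 0.6402, -0.0009], dtype=float32), array([ 0.7916, -0.611 ], dtype=float32), np.float32(-37.6631), np.float64(14.7036), np.int64(2085)]
top [array([0.5677, 0.0268], dtype=float32), array([0.9905, 0.1375], dtype=float32), np.float32(7.9058), np.float64(14.1729), np.int64(1251)]
top [array([ 0.5125, -0.0084], dtype=float32), array([0.6116, 0.7911], dtype=float32), np.float32(52.2916), np.float64(13.6906), np.int64(1509)]
top mitres [0.5986 0.0311] [0.5364 0.0225] run2 len 0.06279908
rough ends [[0.6791, -0.0298, 0.056], [0.4889, -0.0376, 0.056]]
[89 62 37] [[ 0.6777 -0.0284  0.0636]]
[128  90  57] [[0.602  0.0279 0.0554]]
[129  92  60] [[0.5346 0.0227 0.0544]]
[127 106  73] [[ 0.4916 -0.0382  0.0493]]
side [array([0.6464, 0.0038], dtype=float32), array([ 0.8108, -0.5854], dtype=float32), np.float32(-35.8294), np.float64(30.1335), np.int64(2292)]
side [array([0.5665, 0.0243], dtype=float32), array([0.9046, 0.4263], dtype=float32), np.float32(25.2344), np.float64(16.6628), np.int64(449)]
side [array([ 0.5138, -0.0103], dtype=float32), array([0.4694, 0.883 ], dtype=float32), np.float32(62.0016), np.float64(17.6994), np.int64(504)]
side mitres [0.5976 0.039 ] [0.5207 0.0028] run2 len 0.08495667
rough ends [[0.682, -0.0321, 0.056], [0.4931, -0.0393, 0.056]]
[56 36 21] [[ 0.6736 -0.0417  0.0643]]
[109  72  40] [[0.5979 0.0264 0.0559]]
[108  71  40] [[0.5373 0.0216 0.0552]]
[92 59 32] [[ 0.4944 -0.0355  0.0537]]
```

```bash
python3 - <<'E'
from h import *
c=load('side')
th=np.radians(142.25)
m1=np.array([.5986,.0311]);u=lambda a:np.array([np.cos(a),np.sin(a)])
d1,d2,d3=u(th),u(th+np.pi/4),u(th+np.pi/2)
m1=(m1+ (np.array([.5364,.0225])-d2*.064))/2
m2=m1+.064*d2; s=m1-.1*d1; e=m2+.075*d3
print(s,m1,m2,e)
np.save('path.npy',np.array([s,m1,m2,e]))
nrm=lambda d:np.array([-d[1],d[0]])
b=cv2.resize(c['color'][205:265,255:355],None,fx=8,fy=8,interpolation=cv2.INTER_CUBIC)
for h in(8,-8):
    n1,n2,n3=nrm(d1),nrm(d2),nrm(d3); f=lambda a,b2:(a+b2)/(1+a@b2)
    P=np.array([s+n1*h/1e3,m1+f(n1,n2)*h/1e3,m2+f(n2,n3)*h/1e3,e+n3*h/1e3])
    q=(proj(c,np.c_[P,np.full(4,.056)])-[255,205]+.5)*8
    cv2.polylines(b,[np.round(q).astype(int)],False,(0,255,0),1)
cv2.imwrite('pics/ov.png',b[...,::-1])
t=load('top')
E
```

```text
[ 0.67831312 -0.03038336] [0.59924416 0.03083837] [0.53575584 0.02276163] [ 0.48983955 -0.03654009]
```

View pics/ov.png

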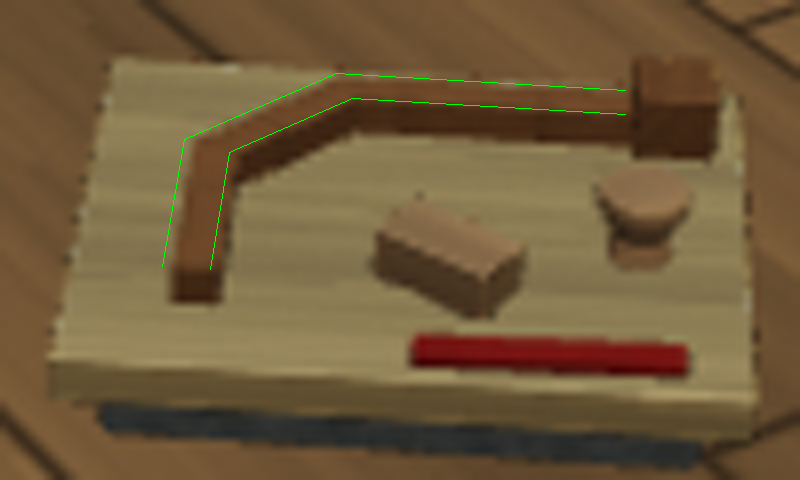

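The overlay of the top-view fit lands on the moulding in the side view with about 9 px offset at 8x, roughly 2 mm, which is within calibration. I average the two views.

```bash
cat > rel.py <<'E'
from h import *
from scipy.spatial.transform import Rotation as R
P=np.load('path.npy')+[.0008,-.0007]
s,m1,m2,e=P
un=lambda v:v/np.linalg.norm(v)
d1,d2,d3=un(m1-s),un(m2-m1),un(e-m2)
S0=s+.016*d1; B5=e-.008*d3
def state():
    o=readout.get_obs(); w,x,y,z=o['eef_rot']; return o,R.from_quat([x,y,z,w])
def shift(p,Rm,q): return (Rm.inv().apply(np.asarray(q)-p)*1000).round(1)
E
python3 - <<'E'
from rel import *
o,r=state(); print(r.as_matrix().round(4).tolist()); print(S0,m1,m2,B5)
print('to start +z.12', shift(o['eef_pos'],r,[*S0,.12]), shift(o['eef_pos'],r,[*S0,.2]))
x=r.as_matrix()[:,0]; print('rz',np.arctan2(x[1],x[0])-np.arctan2(d1[1],d1[0]))
E
```

```text
[[-0.9707, 0.2404, -0.0007], [0.2404, 0.9707, -0.0015], [0.0003, -0.0016, -1.0]]
[ 0.66646208 -0.02128788] [0.60004416 0.03013837] [0.53655584 0.02206163] [ 0.49553728 -0.03091457]
to start +z.12 [-652.2 -434.8  129.9] [-652.2 -434.9   49.9]
rz 0.41607839000497693
```

play_rows(xyz=[[-48, -32, 0], [-96, -64, 0], [-144, -96, 0], [-192, -128, 5], [-240, -160, 10], [-288, -192, 15], [-336, -224, 20], [-384, -256, 25], [-432, -288, 30], [-480, -320, 35]], rot=[[0, 0, 0.04], [0, 0, 0.08], [0, 0, 0.12], [0, 0, 0.16], [0, 0, 0.2], [0, 0, 0.24], [0, 0, 0.28], [0, 0, 0.33], [0, 0, 0.37], [0, 0, 0.416]], grip=[0, 0, 0, 0, 0, 0, 0, 0, 0, 0])

```text
time_s: 1.35
eef_pos: [0.5281, 0.1305, 0.2149]
eef_rot: [-0.0, 0.324, 0.946, 0.0]
wrist_force: [0.3, 0.9, -0.8]
opening: -0.002
grasp_force: 0.0
```

```bash
python3 - <<'E'
from rel import *
o,r=state(); print(o['eef_pos'],o['opening'],o['wrist_force'],r.as_matrix().round(4).tolist())
print(shift(o['eef_pos'],r,[*S0,.11]))
E
```

```text
[0.52805369 0.13050877 0.21485563] -0.0021570765923570874 [ 0.30562418  0.89652711 -0.84292235] [[-0.7897, 0.6135, -0.0004], [0.6135, 0.7897, 0.0002], [0.0004, -0.0001, -1.0]]
[-202.5  -34.9  104.8]
```

play_rows(xyz=[[-40, -7, 10], [-80, -14, 25], [-120, -21, 40], [-160, -28, 60], [-190, -33, 80], [-202.5, -35, 95], [-202.5, -35, 105], [-202.5, -35, 112], [-202.5, -35, 115], [-202.5, -35, 115]], rot=[[0, 0, 0], [0, 0, 0], [0, 0, 0], [0, 0, 0], [0, 0, 0], [0, 0, 0], [0, 0, 0], [0, 0, 0], [0, 0, 0], [0, 0, 0]], grip=[0, 0, 0, 0, 0, 0, 0, 0, 0, 0])

```text
time_s: 2.6
eef_pos: [0.6658, -0.0188, 0.1007]
eef_rot: [0.0, 0.323, 0.946, 0.0]
wrist_force: [0.0, -0.6, 1.0]
opening: -0.001
grasp_force: 0.0
```

```bash
python3 - <<'E'
from rel import *
o,r=state(); print(o['eef_pos'],o['opening'],o['wrist_force'],r.as_matrix().round(4).tolist())
print(shift(o['eef_pos'],r,[*S0,.08]))
for n in('side','top'): grab(n)
a=load('side')['color'][160:265,255:355];b=load('top')['color'][130:265,225:340]
a=cv2.resize(a,None,fx=4,fy=4,interpolation=cv2.INTER_CUBIC);b=cv2.resize(b,None,fx=3,fy=3,interpolation=cv2.INTER_CUBIC)
im=np.zeros((420,760,3),np.uint8); im[:420,:400]=a; im[:405,405:750]=b
cv2.imwrite('pics/ab.png',im[...,::-1])
E
```

```text
[ 0.66582741 -0.01881136  0.10073448] -0.0005967105010017137 [ 0.02878711 -0.63947483  0.95521019] [[-0.7913, 0.6115, 0.0004], [0.6115, 0.7913, -0.0001], [-0.0004, 0.0002, -1.0]]
[-2.  -1.6 20.7]
```

View pics/ab.png

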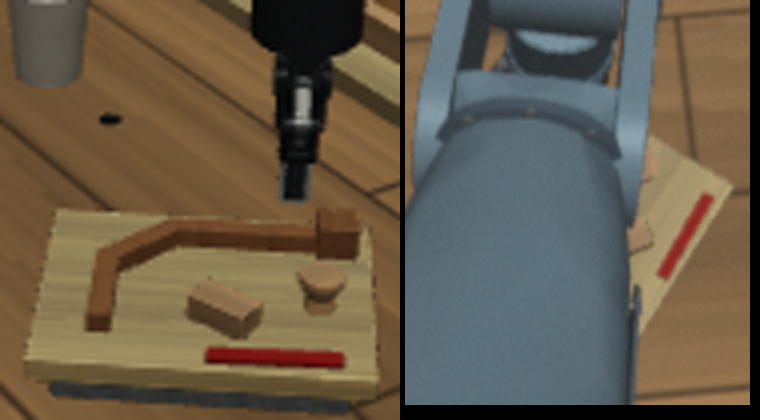

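The side crop shows the shut fingertips at about (293,200), above the moulding just left of the block at (338,232). The arm hides the moulding from the top camera.

```bash
python3 - <<'E'
from rel import *
o,r=state(); print(o['time_s'],o['eef_pos'],o['wrist_force'],o['dq'].round(4) if hasattr(o['dq'],'round') else o['dq'])
print(shift(o['eef_pos'],r,[*S0,.08]))
E
```

```text
2.7 [ 0.66616481 -0.01915016  0.10104958] [ 0.01906189 -0.71992351 -0.13872829] [-0.0038 -0.0006 -0.0051 -0.0008 -0.0014 -0.0009]
[-1.5 -1.5 21.1]
```

play_rows(xyz=[[-0.5, -0.5, 3], [-1, -1, 6], [-1.5, -1.5, 9], [-1.5, -1.5, 12], [-1.5, -1.5, 15], [-1.5, -1.5, 17], [-1.5, -1.5, 19], [-1.5, -1.5, 20], [-1.5, -1.5, 21], [-1.5, -1.5, 21]], rot=[[0, 0, 0], [0, 0, 0], [0, 0, 0], [0, 0, 0], [0, 0, 0], [0, 0, 0], [0, 0, 0], [0, 0, 0], [0, 0, 0], [0, 0, 0]], grip=[0, 0, 0, 0, 0, 0, 0, 0, 0, 0])

```text
time_s: 3.95
eef_pos: [0.6662, -0.0216, 0.0793]
eef_rot: [-0.0, 0.323, 0.946, -0.0]
wrist_force: [0.0, -0.4, -0.5]
opening: -0.004
grasp_force: 0.0
```

```bash
python3 - <<'E'
from rel import *
o,r=state(); print(o['eef_pos'],o['wrist_force'],shift(o['eef_pos'],r,[*S0,.075]))
c=grab('side'); cv2.imwrite('pics/c1.png',cv2.resize(c['color'][180:265,255:355],None,fx=7,fy=7,interpolation=cv2.INTER_CUBIC)[...,::-1])
E
```

```text
[ 0.66615297 -0.02159918  0.07925477] [ 0.03910535 -0.36578007 -0.49206325] [-0.1  0.4  4.3]
```

View pics/c1.png

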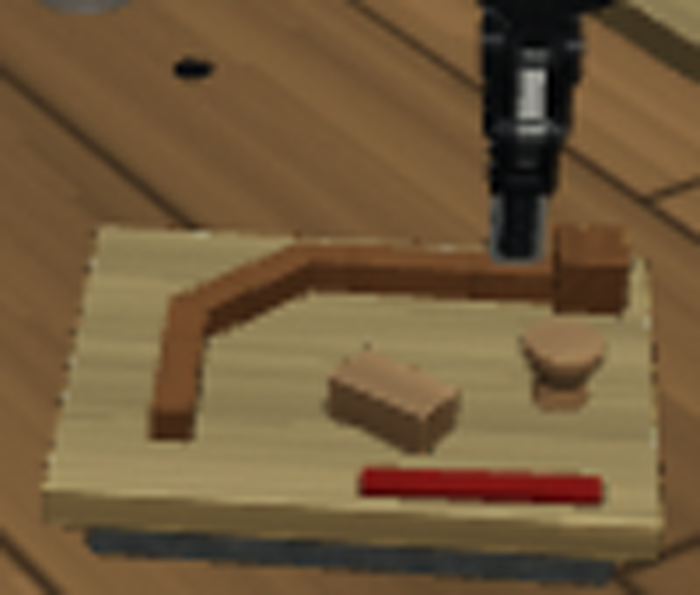

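The side crop shows the fingertips (492–545, bottom at 262) hovering over the moulding top, about 4 mm clear of the block face at 555. Next I check the projection and come down slowly.

play_rows(xyz=[[0, 0.4, 0.5], [0, 0.4, 1], [0, 0.4, 1.5], [0, 0.4, 2], [0, 0.4, 2.5], [0, 0.4, 3], [0, 0.4, 3.5], [0, 0.4, 4], [0, 0.4, 4.5], [0, 0.4, 4.5]], rot=[[0, 0, 0], [0, 0, 0], [0, 0, 0], [0, 0, 0], [0, 0, 0], [0, 0, 0], [0, 0, 0], [0, 0, 0], [0, 0, 0], [0, 0, 0]], grip=[0, 0, 0, 0, 0, 0, 0, 0, 0, 0])

```text
time_s: 5.25
eef_pos: [0.6665, -0.0213, 0.0751]
eef_rot: [0.0, 0.323, 0.946, -0.0]
wrist_force: [-2.1, 0.5, 1.9]
opening: -0.001
grasp_force: 1.3
```

```bash
python3 - <<'E'
from rel import *
o,r=state(); print(o['eef_pos'],o['wrist_force'],shift(o['eef_pos'],r,[*S0,.075]))
c=grab('side'); print((proj(c,[[.6662,-.0216,.0603]])-[255,180]+.5)*7)
cv2.imwrite('pics/c2.png',cv2.resize(c['color'][180:265,255:355],None,fx=7,fy=7,interpolation=cv2.INTER_CUBIC)[...,::-1])
for i in range(3):
  o,r=state(); print(o['time_s'],o['eef_pos'],o['wrist_force']); grab('side')
E
```

```text
[ 0.66645735 -0.02128526  0.07506965] [-2.07149977  0.53326676  1.87295898] [-0.   0.   0.1]
[[510.62226055 253.45439389]]
5.3 [ 0.6664498  -0.02128424  0.07504671] [-2.0528618   1.23423153  2.98950043]
5.35 [ 0.66643377 -0.0212948   0.07502514] [-1.27186949 -0.26098322  2.29073254]
5.4 [ 0.666441   -0.02129653  0.07499075] [-1.72449767  0.6020898   2.08648519]
```

Contact is at TCP z = 0.075 (tips at 56 mm, as expected) with about 2 N. I press to about 2 mm of give and start along run 1, which lies along tool x.

play_rows(xyz=[[0, 0, 0.7], [0, 0, 1.4], [0, 0, 2], [5, 0, 2], [10, 0, 2], [15, 0, 2], [20, 0, 2], [25, 0, 2], [30, 0, 2], [35, 0, 2]], rot=[[0, 0, 0], [0, 0, 0], [0, 0, 0], [0, 0, 0], [0, 0, 0], [0, 0, 0], [0, 0, 0], [0, 0, 0], [0, 0, 0], [0, 0, 0]], grip=[0, 0, 0, 0, 0, 0, 0, 0, 0, 0])

```text
time_s: 6.7
eef_pos: [0.6386, 0.0003, 0.0728]
eef_rot: [0.0, 0.323, 0.946, 0.0]
wrist_force: [2.5, -1.7, 3.8]
opening: 0.004
grasp_force: 1.8
```

```bash
cat > st.py <<'E'
from rel import *
o,r=state(); p=o['eef_pos']; print(p.round(4) if hasattr(p,'round') else p,np.round(o['wrist_force'],2))
for n,q in(('S0',S0),('m1',m1),('m2',m2),('B5',B5)): print(n,shift(p,r,[*q,.073]))
E
python3 st.py
```

```text
[6.386e-01 3.000e-04 7.280e-02] [ 2.51 -1.7   3.84]
S0 [-35.3  -0.   -0.2]
m1 [48.7 -0.  -0.2]
m2 [ 93.9 -45.3  -0.2]
B5 [  94.  -112.3   -0.2]
```

play_rows(xyz=[[5, 0, 0], [10, 0, 0], [15, 0, 0], [20, 0, 0], [25, 0, 0], [30, 0, 0], [35, 0, 0], [40, 0, 0], [45, 0, 0], [48.7, 0, 0]], rot=[[0, 0, 0], [0, 0, 0], [0, 0, 0], [0, 0, 0], [0, 0, 0], [0, 0, 0], [0, 0, 0], [0, 0, 0], [0, 0, 0], [0, 0, 0]], grip=[0, 0, 0, 0, 0, 0, 0, 0, 0, 0])

```text
time_s: 7.95
eef_pos: [0.6, 0.0302, 0.0728]
eef_rot: [-0.0, 0.323, 0.946, 0.0]
wrist_force: [1.5, -0.7, 3.9]
opening: 0.001
grasp_force: 1.8
```

```bash
python3 st.py
```

```text
[0.6    0.0302 0.0728] [ 1.49 -0.67  3.9 ]
S0 [-84.1   0.   -0.2]
m1 [-0.1  0.  -0.2]
m2 [ 45.2 -45.2  -0.2]
B5 [  45.2 -112.2   -0.2]
```

At mitre 1. Now run 2, diagonal in tool axes.

play_rows(xyz=[[4.5, -4.5, 0], [9, -9, 0], [13.5, -13.5, 0], [18, -18, 0], [22.5, -22.5, 0], [27, -27, 0], [31.5, -31.5, 0], [36, -36, 0], [41, -41, 0], [45.2, -45.2, 0]], rot=[[0, 0, 0], [0, 0, 0], [0, 0, 0], [0, 0, 0], [0, 0, 0], [0, 0, 0], [0, 0, 0], [0, 0, 0], [0, 0, 0], [0, 0, 0]], grip=[0, 0, 0, 0, 0, 0, 0, 0, 0, 0])

```text
time_s: 9.2
eef_pos: [0.5363, 0.0218, 0.0728]
eef_rot: [-0.0, 0.323, 0.946, -0.0]
wrist_force: [2.2, 0.2, 2.9]
opening: -0.0
grasp_force: 1.8
```

```bash
python3 st.py; python3 - <<'E'
from h import *
c=grab('side'); cv2.imwrite('pics/c3.png',cv2.resize(c['color'][180:265,255:355],None,fx=7,fy=7,interpolation=cv2.INTER_CUBIC)[...,::-1])
E
```

```text
[0.5363 0.0218 0.0728] [2.25 0.24 2.91]
S0 [-129.3   45.6   -0.3]
m1 [-45.3  45.6  -0.2]
m2 [-0.1  0.3 -0.2]
B5 [ -0.1 -66.7  -0.2]
```

View pics/c3.png

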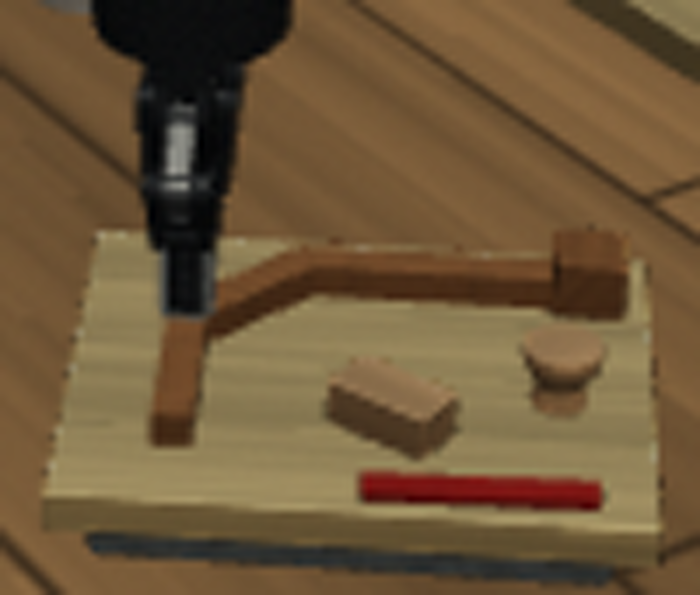

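The side view shows the tips on the second corner at about (187,310), centred on the strip, with the bystanders unmoved. Now run 3, then the final press.

play_rows(xyz=[[-0.1, -5, 0], [-0.1, -10, 0], [-0.1, -15, 0], [-0.1, -20, 0], [-0.1, -25, 0], [-0.1, -30, 0], [-0.1, -35, 0], [-0.1, -40, 0], [-0.1, -45, 0], [-0.1, -50, 0]], rot=[[0, 0, 0], [0, 0, 0], [0, 0, 0], [0, 0, 0], [0, 0, 0], [0, 0, 0], [0, 0, 0], [0, 0, 0], [0, 0, 0], [0, 0, 0]], grip=[0, 0, 0, 0, 0, 0, 0, 0, 0, 0])

```text
time_s: 10.5
eef_pos: [0.5061, -0.018, 0.0728]
eef_rot: [-0.0, 0.323, 0.946, -0.0]
wrist_force: [1.1, 2.7, 3.7]
opening: -0.0
grasp_force: 1.8
```

```bash
python3 st.py
```

```text
[ 0.5061 -0.018   0.0728] [1.13 2.68 3.7 ]
S0 [-128.9   95.6   -0.2]
m1 [-44.9  95.6  -0.2]
m2 [ 0.4 50.3 -0.2]
B5 [  0.4 -16.7  -0.2]
```

play_rows(xyz=[[0.2, -5, 0], [0.4, -10, 0], [0.4, -14, 0], [0.4, -16.5, 0], [0.4, -16.5, 0.8], [0.4, -16.5, 1.6], [0.4, -16.5, 2.4], [0.4, -16.5, 3.3], [0.4, -16.5, 3.3], [0.4, -16.5, 3.3]], rot=[[0, 0, 0], [0, 0, 0], [0, 0, 0], [0, 0, 0], [0, 0, 0], [0, 0, 0], [0, 0, 0], [0, 0, 0], [0, 0, 0], [0, 0, 0]], grip=[0, 0, 0, 0, 0, 0, 0, 0, 0, 0])

```text
time_s: 11.75
eef_pos: [0.4957, -0.0308, 0.0694]
eef_rot: [-0.0, 0.323, 0.946, -0.0]
wrist_force: [-1.0, -1.6, 5.9]
opening: -0.006
grasp_force: 2.7
```

```bash
python3 st.py; python3 - <<'E'
from h import *
c=grab('side'); cv2.imwrite('pics/c4.png',cv2.resize(c['color'][180:265,255:355],None,fx=7,fy=7,interpolation=cv2.INTER_CUBIC)[...,::-1])
E
```

```text
[ 0.4957 -0.0308  0.0694] [-0.99 -1.61  5.89]
S0 [-129.3  112.    -3.7]
m1 [-45.3 112.1  -3.7]
m2 [ 0.  66.8 -3.6]
B5 [ 0.  -0.2 -3.6]
```

View pics/c4.png

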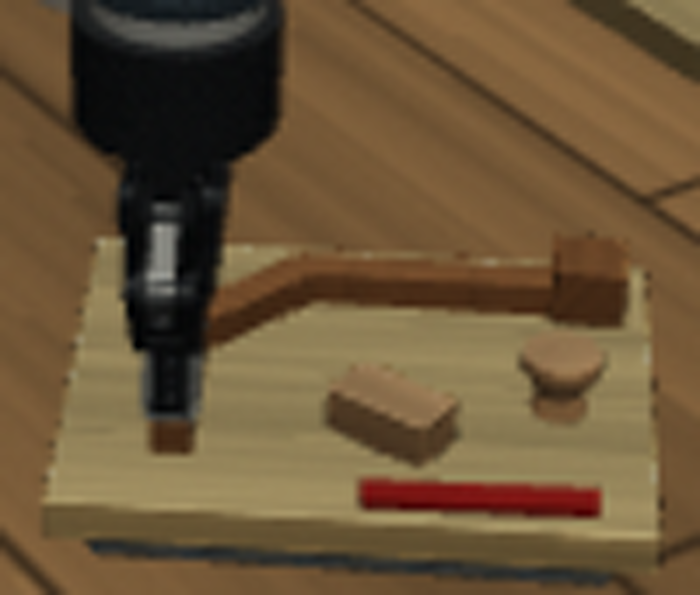

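The tips rest on the free end at about (172,415). The foam is visibly thinner, the panel has sunk about 5.6 mm at about 5.9 N, and nothing else has moved. I'm handing it in.

```bash
python3 -c "
from bench import ctrl
print(ctrl.hand_in())"
```

```text
the job is handed in; nothing more can be done
None
```

The moulding was rubbed down from beside the block, round both corners, to the free end, and the job was handed in with the fingertips still pressing there at about 6 N, the panel sunk about 5.6 mm of its 14 mm and nothing else seen to move.

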